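Level the stockroom shelf and keep the spirit level pressed on it

TASK

Lay the yellow spirit level on the dark rubber strip of the low shelf, centred on it and along it, and let go of it; then turn the red wing knob of the shelf's levelling foot until the bubble settles wholly between the two black lines. Finally press the level straight down on the shelf, firmly but not hard (about the weight of a kilogram), and finish while still pressing, the bubble staying between the lines, so that the lock nut can be tightened. Leave the other goods where they are.

Things in the scene. Friction and masses are not known exactly. Their poses are not given: they have to be found in the camera images.
- level: Yellow spirit level, a bar 200 long x 26 wide x 40 high (mm), 0.2 to 0.4 kg, loose on the counter on its base. Origin: centre of its underside; x along its length, z up. Flat solid top; in its middle a green vial, 68 long, lies along x with two black lines across it at x = -13 and +13.
- bubble (a joint): Pale bubble in the level's vial, 16 mm long: its centre along the level's x axis in m, 0 = centred, limits -0.018 and +0.018. Wholly between the black lines within -0.005 to +0.005. It runs to the higher end, 4.5 mm per 0.01 rad of slope, and takes about 1 s to settle.
- shelf_spot (a point): Centre of the black rubber strip (220 x 60 mm) on top of the low wooden shelf, on the shelf's top face, about 90 mm above the counter. Axes: z up out of the shelf, y along the shelf and the strip towards the pivot end, x across. The board ends 190 mm from this point towards the foot (-y) and 210 mm towards the pivot end.
- knob_grip (a point): Where to grip the red wing knob on top of the levelling foot: on its axis, 137 mm above the counter, about 175 mm from shelf_spot towards its -y. Wing: upright bar 46 long (x here) x 16 thick (y here) x 30 high, from 17 mm below this point to 13 above; under it a round collar 36 dia, 10 high. The knob keeps its height while the shelf end climbs beneath it.
- foot_knob: The red knob itself, same axes as knob_grip, origin 27 mm below it. Turning it clockwise seen from above raises the foot end: 0.03 rad of slope per rad turned (steep quick thread), about 13.5 mm of bubble travel. Level is reached 0.55 to 1.35 rad clockwise from the start, each time different; 1 rad more clockwise is the stop. Stays where left; takes 0.15 to 0.3 N m to turn.
- carton_small: Small red carton standing on the pivot end of the shelf, 60 x 50 x 35 (mm). Bystander, leave alone. Origin: centre of its underside.
- paint_can: Paint can, 100 dia x 110 high (mm). Bystander, leave alone. Origin: centre of its underside.
- glue: White glue bottle with blue label, 52 dia x 130 high (mm). Bystander, leave alone. Origin: centre of its underside.
- carton_red: Red carton 90 x 150 x 60 (mm). Bystander, leave alone. Origin: centre of its underside.
- tape_roll: Orange roll of tape, 100 dia x 48 high, axis upright (mm). Bystander, leave alone. Origin: centre of its underside.
- coupling: White pipe coupling, 60 dia x 60 high, standing (mm). Bystander, leave alone. Origin: centre of its underside.
- driver: Screwdriver lying on the counter, handle towards its -x. Bystander, leave alone. Origin: centre of its underside.
- shelf: The wooden shelf board, 140 across (x) x 400 long (y) x 18 thick (mm), pivoted on x near its +y end; its -y end is carried by the levelling foot and starts too low, sloping by 0.017 to 0.04 rad. Origin: on the pivot axis, in the middle of the board's thickness, 160 mm along +y and 9 mm below shelf_spot; axes as shelf_spot.
Not all that is in view belongs to the job. Of the things that look like the level, take the one that is farthest to the robot's left at the start.

How it is judged:
On the way, in this order (a step that is already met when the one before it is completed fails the run):
1. the level lies on the strip, along it, let go, and its bubble has run out beyond the lines (x of level in the frame of shelf_spot between -0.03 and 0.03 m and y of level in the frame of shelf_spot between -0.03 and 0.03 m and z of level in the frame of shelf_spot between -0.004 and 0.005 m and angle between the x axis of level and the y axis of shelf_spot, either way round below 0.2 rad and angle between the z axis of level and the z axis of shelf_spot, either way round below 0.015 rad and contact force between the fingers and level below 0.5 N and (value of joint bubble above 0.005 m or value of joint bubble below -0.005 m)), for 0.2 s.
2. by turning the knob the shelf is levelled: the bubble rests between the lines, the level untouched (x of level in the frame of shelf_spot between -0.03 and 0.03 m and y of level in the frame of shelf_spot between -0.03 and 0.03 m and z of level in the frame of shelf_spot between -0.004 and 0.005 m and angle between the x axis of level and the y axis of shelf_spot, either way round below 0.2 rad and angle between the z axis of level and the z axis of shelf_spot, either way round below 0.015 rad and contact force between the fingers and level below 0.5 N and value of joint bubble between -0.005 and 0.005 m and angle between shelf_spot's own z axis and vertical below 0.0135 rad and velocity of joint bubble between -0.006 and 0.006 m/s), for 0.5 s.
At the end, for the whole second after the job is handed in: The robot presses the level down (level on shelf more than 7 N, robot on level more than 3 N) where it lies flat on the shelf within 30 mm of the strip's centre each way and within 0.2 rad of along it, the bubble within 5 mm of centred and the shelf within 0.0135 rad of level (x of level in the frame of shelf_spot between -0.03 and 0.03 m and y of level in the frame of shelf_spot between -0.03 and 0.03 m and z of level in the frame of shelf_spot between -0.004 and 0.005 m and angle between the x axis of level and the y axis of shelf_spot, either way round below 0.2 rad and angle between the z axis of level and the z axis of shelf_spot, either way round below 0.015 rad and value of joint bubble between -0.005 and 0.005 m and angle between shelf_spot's own z axis and vertical below 0.0135 rad and contact force between level and shelf above 7 N and contact force between any of the fingers, the arm and level above 3 N); the arm keeps its last pose, push and grip.
It fails at once if the level is pressed harder than 50 N (contact force between level and shelf above 50 N).
It fails at once if another article is disturbed (moved by more than 30 mm) (distance of any of carton_small, paint_can, glue, carton_red, tape_roll, coupling, driver from where it was at the start of the episode above 0.03 m).
It also fails if it takes over 61 s, if anything falls off the work surface, if the arm or the gripper's body presses on something with over 40 N, if the wrist force passes 120 N, or if a joint passes its speed limit or range.

ROBOT

A 7-joint arm with a two-finger parallel gripper is mounted at the origin on the work surface. World frame = base frame: x ahead of the robot, y to its left, z up, the work surface at z = 0. Lengths are in m, angles in rad, forces in N, time in s.
With the tool pointing down it reaches from about 0.4 to 0.925 m from the base axis. Payload 5.6 kg.
Tool frame: the origin (TCP) lies at the very end of the fingers, on their centre line; the grasp point (between the pads) lies 19 mm behind it (env.hold_point_z is the z of the grasp point in the tool frame, in m); z points along the fingers, y is the line along which they close (so a half turn about z gives the same grasp; the last joint's range is limited). The gripper opens to 85 mm and grips with 20 to 120 N. Pads are 22 mm wide; open, the fingers measure 114 mm over their backs; the gripper's body (76 mm by 85 mm) begins 54 mm behind the grasp point. The pads swing forward as they close: fully open they stand 13 mm farther back than shut.
Start: joints at [-1.274, 0.468, -0.012, 1.603, 0.006, 1.071, -0.056], TCP at [0.217, 0.613, 0.231] pointing down, gripper open.
Joint ranges: [-2.53, 2.53], [-0.31, 2.02], [-1.57, 1.55], [0.28, 2.44], [-1.29, 4.43], [0.15, 1.84], [-2.92, 2.92]. Speed limits (rad/s): [2.57, 2.57, 3.14, 3.14, 3.14, 3.14, 3.14].

INTERFACE

Orientations are given as a unit quaternion [w, x, y, z].
In Python, from plant import env, optics, sign_off, models gives the robot as it stands.
- The arm moves only by the shell command python3 -m creep 'ROWS' [OPENING] [FORCE]. ROWS is JSON, a list of rows, each an object with "linear": the shift along the tool's x, y, z in units of 40 mm (1.0 is 40 mm), a list of three; "rotation": the turn, a rotation vector about the tool's x, y, z in units of 5 degrees (1.0 is 5 degrees), a list of three. A call has 1 to 10 rows; each row is the pose to reach, as a shift and turn from the pose commanded when the call began, along the tool's axes at that moment; what a row does not reach only later rows make up. A row lasts 1/10 s, in which the tool goes at most 50 mm and 8.59 degrees, less where a joint would pass 70% of its speed; a pose out of reach is approached as far as the arm can. A call with a gripper value outside its range is refused whole. OPENING is the finger opening in mm, from 0 to 85.4, set as the call begins (- or left out, the last holds). The fingers move at their own pace and stop on an object; FORCE is the grip in N (left out, the last holds). Time passes only in rows, so rows that repeat a pose let the fingers close. It gives the time, the measured TCP pose, the force, the opening and the grip force at its end, in the units of the state.
- env.read_state(): the state, without advancing time (a new reading comes with each control period).
- optics.snapshot(name): name is "scene" or "top"; returns the picture (400x640x3 uint8, red, green, blue); there is no depth.
- optics.camera_params(name): a dict with "intrinsics" (3x3 intrinsics, pixels), "pose" (4x4, takes a point from camera to world coordinates). Camera axes: x right, y down, z forward; pixel columns grow to the right and rows downward; lengths in m; the calibration is good to about 2 mm. A picture is of the moment at which its call begins. camera_params takes no time and is no camera call.
- sign_off(): hands the job in; it is judged then, once.
Trained networks look in the newest picture that a camera, given by its name, has taken for a name from the list of things; names that differ only in an ending like _2 or _b are one class to them, and where a whole thing is asked for, a point or a joint stands for the part that bears it (a point fixed in the world has none). Each returns a list of dicts, best first, with "score" (0 to 1); they miss things now and then, are a little off and sometimes report something else, mostly with a low value. They report only what shows in the picture. A call takes as long as a camera call. They do not tell look-alikes from the thing itself.
- models.silhouettes(camera, label): "region" (400x640 bool, what is visible of it) and "extent" ([left, top, right, bottom] in pixels, round what is visible of it).
The state is a dict: "time_s": time; "joint_pos": joint angles; "joint_velocities": joint speeds; "tau": joint torques, N m; "eef_pos": TCP position; "orientation": TCP orientation; "contact_force": force on the tool from outside, world axes, zero at the start; "ft_torque": the same for the moment, N m; "opening": finger opening in m; "gripper_force": force on a finger pad.
Only numpy, scipy, OpenCV 4.12 (cv2) and the standard library are available. Lean on these libraries where they do the work, as an engineer would, in place of code of your own. Each camera call takes 0.05 s, during which the arm holds its last target. There are 200 camera calls.

## Working session

There is one attempt and no reset: what is moved stays moved. The work goes in short steps, Python scripts to look and compute and a shell command to move; the robot and the scene stay as the last step left them, time stands still between calls to the robot, and variables do not carry over. Pictures are saved under pics/ and viewed, at most 10 in all, crops included, and the job is handed in when it is done.

```bash
ls; mkdir -p pics
python3 - <<'E'
from plant import env,optics,models
import cv2,numpy as np
s=env.read_state(); print({k:np.round(v,3).tolist() for k,v in s.items()}, env.hold_point_z)
for c in("scene","top"):
    im=optics.snapshot(c); cv2.imwrite(f"pics/{c}0.png",im[:,:,::-1])
    p=optics.camera_params(c); print(c,np.round(p["intrinsics"],1).tolist(),np.round(p["pose"],3).tolist())
    for l in("level","foot_knob","shelf","bubble"):
        for r in models.silhouettes(c,l): print(l,round(r["score"],2),r["extent"])
E
```

```text
pics
{'time_s': 0.0, 'joint_pos': [-1.274, 0.468, -0.012, 1.604, 0.006, 1.071, -0.056], 'joint_velocities': [-0.0, -0.001, -0.001, -0.001, -0.001, -0.001, 0.001], 'tau': [-0.002, -53.239, 0.02, -25.13, 0.011, 0.008, -0.0], 'eef_pos': [0.216, 0.612, 0.23], 'orientation': [-0.0, 0.169, 0.986, -0.001], 'contact_force': [-0.342, -0.128, -0.394], 'ft_torque': [0.046, 0.014, -0.049], 'gripper_force': 0.0, 'opening': 0.086} -0.0187
scene [[375.5, 0.0, 317.3], [0.0, 375.5, 198.7], [0.0, 0.0, 1.0]] [[-0.487, 0.646, -0.588, 1.237], [0.873, 0.371, -0.315, 0.39], [0.015, -0.667, -0.745, 1.027], [0.0, 0.0, 0.0, 1.0]]
level 0.71 [368.7, 181.7, 429.4, 209.2]
level 0.61 [379.7, 228.5, 416.5, 274.7]
foot_knob 0.5 [244.5, 146.6, 255.6, 172.7]
shelf 0.88 [232.6, 156.4, 342.2, 239.1]
bubble 0.7 [380.2, 227.6, 416.6, 276.8]
top [[375.1, 0.0, 320.4], [0.0, 375.1, 193.2], [0.0, 0.0, 1.0]] [[0.007, -0.996, 0.091, 0.428], [-1.0, -0.005, 0.025, -0.003], [-0.024, -0.092, -0.996, 1.136], [0.0, 0.0, 0.0, 1.0]]
level 0.75 [219.4, 163.6, 234.8, 233.1]
level 0.59 [221.2, 271.2, 290.5, 289.9]
foot_knob 0.67 [426.6, 194.9, 444.9, 208.3]
shelf 0.93 [298.1, 153.5, 447.9, 230.7]
shelf 0.32 [209.8, 123.2, 230.8, 146.4]
```

View pics/top0.png

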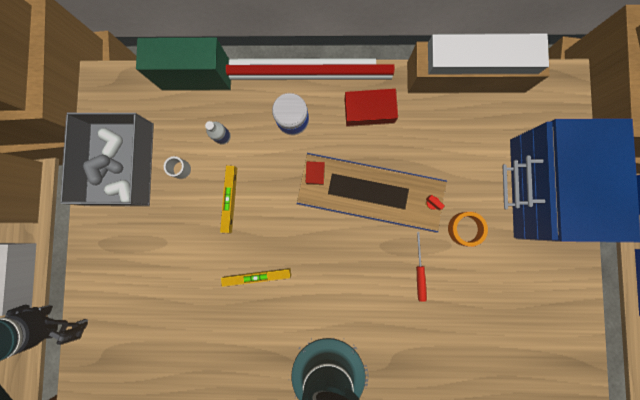

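View pics/scene0.png

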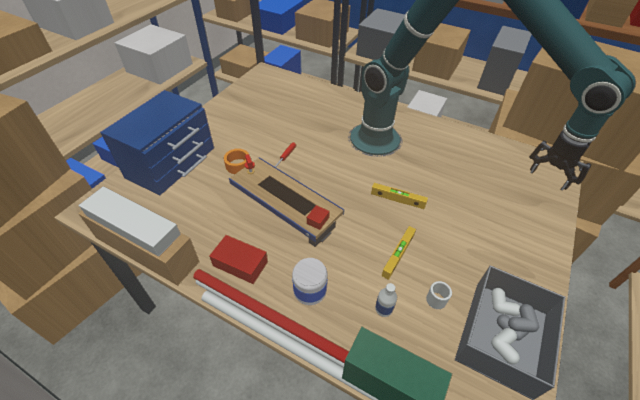

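```bash
cat > h.py <<'E'
from plant import env,optics,models
import cv2,numpy as np
from scipy.optimize import minimize
def proj(c,P):
    p=optics.camera_params(c);T=np.linalg.inv(p["pose"]);q=(P@T[:3,:3].T+T[:3,3])@p["intrinsics"].T
    return q[:,:2]/q[:,2:]
def ray(c,uv,z):
    p=optics.camera_params(c);d=p["pose"][:3,:3]@np.linalg.solve(p["intrinsics"],[*uv,1]);o=p["pose"][:3,3]
    return o+d*(z-o[2])/d[2]
def box(x,y,yaw,L,W,z0,z1,slope=0):
    c,s=np.cos(yaw),np.sin(yaw)
    return np.array([[x+c*a-s*b,y+s*a+c*b,z+slope*a] for a in(-L/2,L/2) for b in(-W/2,W/2) for z in(z0,z1)])
S=8
def fit(masks,f,x0,step):
    big={c:cv2.resize(m.astype(np.uint8),None,fx=S,fy=S,interpolation=cv2.INTER_LINEAR if 0 else cv2.INTER_NEAREST)>0 for c,m in masks.items()}
    def cost(q):
        t=0
        for c,m in big.items():
            im=np.zeros(m.shape,np.uint8)
            h=cv2.convexHull(((proj(c,f(q))+.5)*S).astype(np.float32))
            cv2.fillConvexPoly(im,np.round(h).astype(np.int32),1);im=im>0
            t+=1-(im&m).sum()/(im|m).sum()
        return t
    x0=np.array(x0,float);sim=np.vstack([x0]+[x0+np.eye(len(x0))[i]*step[i] for i in range(len(x0))])
    r=minimize(cost,x0,method="Nelder-Mead",options=dict(initial_simplex=sim,xatol=2e-4,fatol=1e-4,maxiter=150))
    return r.x,r.fun
E
cat > m.py <<'E'
from h import *
im={c:optics.snapshot(c) for c in("scene","top")}
sil={l:{c:models.silhouettes(c,l) for c in im} for l in("level","shelf")}
def pick(c,l,uv): return next(r["region"] for r in sil[l][c] if r["extent"][0]<uv[0]<r["extent"][2] and r["extent"][1]<uv[1]<r["extent"][3])
g=ray("top",(228,199),.04)[:2]
for ms in({"top":pick("top","level",(228,199))},{"scene":pick("scene","level",(398,251))}):
    print("level",fit(ms,lambda q:box(q[0],q[1],q[2],.2,.026,0,.04),[*g,0],[.01,.01,.1]))
ms={"top":pick("top","level",(228,199)),"scene":pick("scene","level",(398,251))}
print("level both",fit(ms,lambda q:box(q[0],q[1],q[2],.2,.026,0,.04),[*g,0],[.01,.01,.1]))
def comp(m,uv):
    n,l=cv2.connectedComponents(m.astype(np.uint8));return l==l[uv[1],uv[0]]
dark={c:comp(im[c].max(2)<85,uv) for c,uv in(("top",(368,191)),("scene",(288,195)))}
print({c:m.sum() for c,m in dark.items()})
g=ray("top",(368,191),.09)[:2]
for k in(("top",),("top","scene")):
    print("strip",k,fit({c:dark[c] for c in k},lambda q:box(q[0],q[1],q[2],.22,.06,.09 if len(q)<4 else q[3],.09 if len(q)<4 else q[3],.028),[*g,np.pi/2+.2]+([.09] if len(k)>1 else []),[.01,.01,.1,.01][:2+len(k)]))
red={}
for c,uv in(("top",(435,202)),("scene",(250,162))):
    a=im[c].astype(int);m=(a[...,0]>110)&(a[...,1]<80)&(a[...,2]<80)
    red[c]=comp(m,uv);ys,xs=np.nonzero(red[c]);print(c,m[uv[1],uv[0]],red[c].sum(),xs.min(),xs.max(),ys.min(),ys.max())
a=im["top"][180:225,410:460];b=im["scene"][140:185,225:275]
cv2.imwrite("pics/knob.png",np.hstack([cv2.resize(q,None,fx=8,fy=8,interpolation=cv2.INTER_CUBIC) for q in(a,b)])[:,:,::-1])
E
python3 m.py
```

```text
level (array([ 0.51128204,  0.3002923 , -0.06017424]), np.float64(0.05927111044964928))
level (array([ 0.50999431,  0.30164675, -0.04942518]), np.float64(0.0886467581382836))
level both (array([ 0.5117203 ,  0.30079218, -0.05485615]), np.float64(0.16463150085448897))
{'top': np.int64(1599), 'scene': np.int64(753)}
strip ('top',) (array([ 0.53163764, -0.11024433,  1.38003692]), np.float64(0.05623234952101441))
strip ('top', 'scene') (array([ 0.53189481, -0.11077653,  1.37857692,  0.08621598]), np.float64(0.15821176891208377))
top True 103 429 443 195 209
scene True 104 240 253 153 168
```

View pics/knob.png

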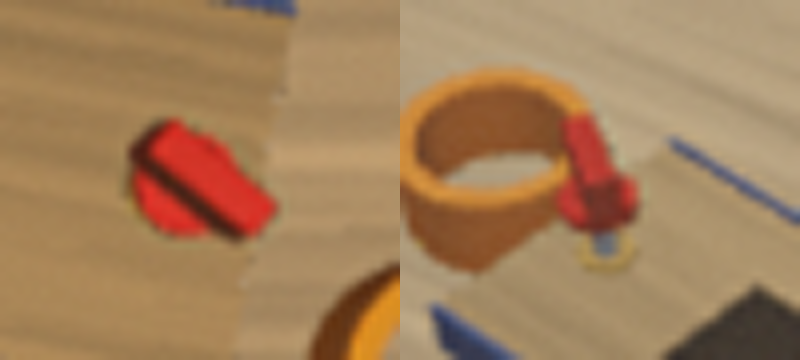

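```bash
cat > go.py <<'E'
import sys,numpy as np
from plant import env
from scipy.spatial.transform import Rotation as R
def go(x,y,z,yaw):
    s=env.read_state();q=s["orientation"];C=R.from_quat([q[1],q[2],q[3],q[0]])
    # tool y at yaw, z down
    c,n=np.cos(yaw),np.sin(yaw);T=R.from_matrix(np.array([[-n,c,0],[c,n,0],[0,0,-1]]).T@np.eye(3)) if 0 else R.from_matrix(np.column_stack([[-n,c,0],[c,n,0],[0,0,-1]]))
    print("t",round(s["time_s"],2),"pos",np.round(s["eef_pos"],4),"yaw",round(float(np.arctan2(*C.apply([0,1,0])[1::-1])),3),"f",np.round(s["contact_force"],1),"op",round(s["opening"],4),"gf",round(s["gripper_force"],1),"q7",round(s["joint_pos"][6],2))
    print("lin",np.round(C.inv().apply(np.array([x,y,z])-s["eef_pos"])/.04,2).tolist(),"rot",np.round(np.degrees((C.inv()*T).as_rotvec())/5,2).tolist())
go(*map(float,sys.argv[1:]))
E
python3 go.py .511 .3005 .1 1.516
```

```text
t 0.8 pos [0.2167 0.6128 0.2313] yaw 1.231 f [-0.2 -0.1  1.1] op 0.085 gf 0.0 q7 -0.06
lin [-9.54, -4.91, 3.28] rot [0.0, 0.0, -3.27]
```

```bash
R='{"linear":[-9.54,-4.91,3.28],"rotation":[0,0,-3.27]}'; python3 -m creep '[{"linear":[-9.54,-4.91,3.28],"rotation":[0,0,-3.27]},{"linear":[-9.54,-4.91,3.28],"rotation":[0,0,-3.27]},{"linear":[-9.54,-4.91,3.28],"rotation":[0,0,-3.27]},{"linear":[-9.54,-4.91,3.28],"rotation":[0,0,-3.27]},{"linear":[-9.54,-4.91,3.28],"rotation":[0,0,-3.27]},{"linear":[-9.54,-4.91,3.28],"rotation":[0,0,-3.27]},{"linear":[-9.54,-4.91,3.28],"rotation":[0,0,-3.27]},{"linear":[-9.54,-4.91,3.28],"rotation":[0,0,-3.27]},{"linear":[-9.54,-4.91,3.28],"rotation":[0,0,-3.27]},{"linear":[-9.54,-4.91,3.28],"rotation":[0,0,-3.27]}]'; python3 go.py .511 .3005 .006 1.516
```

```text
time_s: 1.8
eef_pos: [0.5156, 0.292, 0.0983]
orientation: [0.0, 0.033, 0.999, -0.003]
contact_force: [-0.1, -0.6, -0.2]
opening: 0.0854
gripper_force: 0.0
t 1.8 pos [0.5156 0.292  0.0983] yaw 1.505 f [-0.1 -0.6 -0.2] op 0.0854 gf 0.0 q7 0.94
lin [0.13, 0.22, 2.31] rot [-0.06, 0.01, -0.13]
```

```bash
python3 -m creep '[{"linear":[0,0,0],"rotation":[0,0,0]},{"linear":[0,0,0],"rotation":[0,0,0]},{"linear":[0,0,0],"rotation":[0,0,0]}]' >/dev/null; python3 go.py .511 .3005 .006 1.516
```

```text
t 2.1 pos [0.51   0.3024 0.1006] yaw 1.519 f [ 0.2  0.8 -0.3] op 0.0854 gf 0.0 q7 0.94
lin [-0.03, -0.05, 2.36] rot [0.01, 0.0, 0.04]
```

```bash
python3 -m creep '[{"linear":[0,0,0.8],"rotation":[0,0,0]},{"linear":[0,0,1.6],"rotation":[0,0,0]},{"linear":[0,0,2.1],"rotation":[0,0,0]},{"linear":[0,0,2.36],"rotation":[0,0,0]},{"linear":[0,0,2.36],"rotation":[0,0,0]},{"linear":[0,0,2.36],"rotation":[0,0,0]}]'; python3 -m creep '[{"linear":[0,0,0],"rotation":[0,0,0]},{"linear":[0,0,0],"rotation":[0,0,0]},{"linear":[0,0,0],"rotation":[0,0,0]},{"linear":[0,0,0],"rotation":[0,0,0]},{"linear":[0,0,0],"rotation":[0,0,0]},{"linear":[0,0,0],"rotation":[0,0,0]},{"linear":[0,0,0],"rotation":[0,0,0]},{"linear":[0,0,0],"rotation":[0,0,0]}]' 15 50; python3 go.py .511 .3005 .18 1.516
```

```text
time_s: 2.7
eef_pos: [0.5113, 0.3014, 0.0066]
orientation: [0.001, 0.027, 1.0, 0.0]
contact_force: [0.8, -0.4, 1.1]
opening: 0.0851
gripper_force: 0.0
time_s: 3.5
eef_pos: [0.5114, 0.3008, 0.0063]
orientation: [0.0, 0.027, 1.0, 0.0]
contact_force: [-1.2, 0.6, 5.3]
opening: 0.0253
gripper_force: 50.8
t 3.5 pos [0.5114 0.3008 0.0063] yaw 1.516 f [-1.2  0.6  5.3] op 0.0253 gf 50.8 q7 0.94
lin [0.01, -0.01, -4.34] rot [0.01, 0.01, 0.0]
```

```bash
python3 -m creep '[{"linear":[0,0,-0.6],"rotation":[0,0,0]},{"linear":[0,0,-1.6],"rotation":[0,0,0]},{"linear":[0,0,-2.6],"rotation":[0,0,0]},{"linear":[0,0,-3.6],"rotation":[0,0,0]},{"linear":[0,0,-4.3],"rotation":[0,0,0]},{"linear":[0,0,-4.3],"rotation":[0,0,0]},{"linear":[0,0,-4.3],"rotation":[0,0,0]},{"linear":[0,0,-4.3],"rotation":[0,0,0]}]'; python3 go.py .532 -.1105 .18 -.192
```

```text
time_s: 4.3
eef_pos: [0.5095, 0.2994, 0.1751]
orientation: [-0.002, 0.027, 1.0, -0.001]
contact_force: [0.1, -0.7, -4.5]
opening: 0.0254
gripper_force: 50.1
t 4.3 pos [0.5095 0.2994 0.1751] yaw 1.516 f [ 0.1 -0.7 -4.5] op 0.0254 gf 50.1 q7 0.94
lin [-1.12, -10.2, -0.1] rot [-0.06, -0.0, 19.57]
```

```bash
python3 -m creep '[{"linear":[-0.05,-0.4,0],"rotation":[0,0,0.7]},{"linear":[-0.1,-1,0],"rotation":[0,0,2]},{"linear":[-0.2,-1.8,0],"rotation":[0,0,3.5]},{"linear":[-0.3,-2.6,0],"rotation":[0,0,5]},{"linear":[-0.4,-3.4,0],"rotation":[0,0,6.5]},{"linear":[-0.5,-4.2,0],"rotation":[0,0,8]},{"linear":[-0.6,-5,0],"rotation":[0,0,9.5]},{"linear":[-0.7,-5.8,0],"rotation":[0,0,11]},{"linear":[-0.8,-6.6,0],"rotation":[0,0,12.5]},{"linear":[-0.9,-7.4,0],"rotation":[0,0,14]}]'; python3 -m creep '[{"linear":[0.7,0.3,0],"rotation":[0,0,1.3]},{"linear":[1.4,0.6,0],"rotation":[0,0,2.5]},{"linear":[1.9,0.9,0],"rotation":[0,0,3.6]},{"linear":[2.4,1.1,0],"rotation":[0,0,4.5]},{"linear":[2.6,1.2,0],"rotation":[0,0,5.2]},{"linear":[2.6,1.2,0],"rotation":[0,0,5.57]},{"linear":[2.6,1.2,0],"rotation":[0,0,5.57]},{"linear":[2.6,1.2,0],"rotation":[0,0,5.57]}]';python3 go.py .532 -.1105 .094 -.192
```

```text
time_s: 5.3
eef_pos: [0.5295, 0.0002, 0.1766]
orientation: [-0.001, 0.599, 0.801, -0.001]
contact_force: [0.4, 0.7, -3.8]
opening: 0.0254
gripper_force: 50.0
time_s: 6.1
eef_pos: [0.5462, 0.1146, 0.1773]
orientation: [0.0, 0.772, 0.636, -0.001]
contact_force: [1.0, -0.4, -3.5]
opening: 0.0255
gripper_force: 50.0
t 6.1 pos [0.5462 0.1146 0.1773] yaw -0.193 f [ 1.  -0.4 -3.5] op 0.0255 gf 50.0 q7 -0.27
lin [-5.59, 0.73, 2.09] rot [-0.01, 0.01, -0.01]
```

```bash
python3 -m creep '[{"linear":[-0.5,0.05,0],"rotation":[0,0,0]},{"linear":[-1.4,0.2,0],"rotation":[0,0,0]},{"linear":[-2.4,0.3,0],"rotation":[0,0,0]},{"linear":[-3.4,0.45,0],"rotation":[0,0,0]},{"linear":[-4.4,0.6,0],"rotation":[0,0,0]},{"linear":[-5.2,0.7,0],"rotation":[0,0,0]},{"linear":[-5.59,0.73,0],"rotation":[0,0,0]},{"linear":[-5.59,0.73,0],"rotation":[0,0,0]},{"linear":[-5.59,0.73,0],"rotation":[0,0,0]},{"linear":[-5.59,0.73,0],"rotation":[0,0,0]}]';python3 go.py .532 -.1105 .094 -.192
```

```text
time_s: 7.1
eef_pos: [0.5327, -0.1075, 0.1776]
orientation: [-0.0, 0.771, 0.637, 0.0]
contact_force: [-0.1, 1.1, -2.6]
opening: 0.0251
gripper_force: 50.0
t 7.1 pos [ 0.5327 -0.1075  0.1776] yaw -0.19 f [-0.1  1.1 -2.6] op 0.0251 gf 50.0 q7 0.16
lin [-0.08, -0.0, 2.09] rot [-0.0, -0.01, 0.02]
```

```bash
python3 -m creep '[{"linear":[-0.08,0,0.5],"rotation":[0,0,0]},{"linear":[-0.08,0,1.1],"rotation":[0,0,0]},{"linear":[-0.08,0,1.6],"rotation":[0,0,0]},{"linear":[-0.08,0,1.8],"rotation":[0,0,0]},{"linear":[-0.08,0,1.8],"rotation":[0,0,0]},{"linear":[-0.08,0,1.8],"rotation":[0,0,0]}]';python3 -m creep '[{"linear":[0,0,0.07],"rotation":[0,0,0]},{"linear":[0,0,0.07],"rotation":[0,0,0]}]';python3 -m creep '[{"linear":[0,0,0.05],"rotation":[0,0,0]},{"linear":[0,0,0.05],"rotation":[0,0,0]}]'; python3 go.py .532 -.1105 .094 -.192
```

```text
time_s: 7.7
eef_pos: [0.5327, -0.1115, 0.1063]
orientation: [0.0, 0.771, 0.637, 0.0]
contact_force: [-0.1, -0.2, -3.1]
opening: 0.0255
gripper_force: 49.9
time_s: 7.9
eef_pos: [0.5325, -0.1117, 0.1035]
orientation: [0.0, 0.771, 0.636, 0.001]
contact_force: [-0.3, -0.1, -3.3]
opening: 0.0256
gripper_force: 49.9
time_s: 8.1
eef_pos: [0.532, -0.1118, 0.1009]
orientation: [-0.0, 0.771, 0.636, 0.0]
contact_force: [-0.2, -0.2, -4.0]
opening: 0.0253
gripper_force: 49.9
t 8.1 pos [ 0.532  -0.1118  0.1009] yaw -0.192 f [-0.2 -0.2 -4. ] op 0.0253 gf 49.9 q7 0.23
lin [0.03, -0.01, 0.17] rot [0.0, -0.0, 0.01]
```

```bash
python3 -m creep '[{"linear":[0.03,0,0.06],"rotation":[0,0,0]},{"linear":[0.03,0,0.06],"rotation":[0,0,0]}]'|grep -A9 eef;python3 -m creep '[{"linear":[0,0,0.06],"rotation":[0,0,0]},{"linear":[0,0,0.06],"rotation":[0,0,0]}]'|grep force;python3 go.py .532 -.1105 .094 -.192
```

```text
eef_pos: [0.5321, -0.1104, 0.0982]
orientation: [-0.0, 0.771, 0.636, -0.0]
contact_force: [-0.1, 1.0, -5.1]
opening: 0.0254
gripper_force: 49.9
contact_force: [-0.2, 1.1, -3.9]
gripper_force: 49.9
t 8.5 pos [ 0.532  -0.1106  0.0958] yaw -0.191 f [-0.2  1.1 -3.9] op 0.0254 gf 49.9 q7 0.24
lin [0.0, -0.0, 0.04] rot [-0.01, 0.0, 0.01]
```

```bash
for i in 1; do python3 -m creep '[{"linear":[0,0,0.04],"rotation":[0,0,0]},{"linear":[0,0,0.04],"rotation":[0,0,0]},{"linear":[0,0,0.04],"rotation":[0,0,0]}]'|grep -E "force|eef";done;python3 -m creep '[{"linear":[0,0,0.04],"rotation":[0,0,0]},{"linear":[0,0,0.04],"rotation":[0,0,0]},{"linear":[0,0,0.04],"rotation":[0,0,0]}]'|grep -E "force|eef"
```

```text
eef_pos: [0.5323, -0.1108, 0.0947]
contact_force: [-1.2, -1.0, -0.9]
gripper_force: 50.5
eef_pos: [0.5325, -0.1111, 0.0935]
contact_force: [-1.8, -1.7, 5.4]
gripper_force: 51.1
```

```bash
python3 -m creep '[{"linear":[0,0,0],"rotation":[0,0,0]},{"linear":[0,0,0],"rotation":[0,0,0]},{"linear":[0,0,0],"rotation":[0,0,0]},{"linear":[0,0,0],"rotation":[0,0,0]}]' 60|grep -E "force|eef|open";python3 -m creep '[{"linear":[0,0,-0.5],"rotation":[0,0,0]},{"linear":[0,0,-1.4],"rotation":[0,0,0]},{"linear":[0,0,-2.4],"rotation":[0,0,0]},{"linear":[0,0,-3.4],"rotation":[0,0,0]},{"linear":[0,0,-3.6],"rotation":[0,0,0]},{"linear":[0,0,-3.6],"rotation":[0,0,0]}]'|grep -E "force|eef|open"
cat > v.py <<'E'
from h import *
import sys
im={c:optics.snapshot(c) for c in("top","scene")}
a=im["top"][160:235,295:455];b=im["scene"][140:240,225:345]
cv2.imwrite(f"pics/{sys.argv[1]}.png",np.vstack([cv2.resize(q,s,interpolation=cv2.INTER_CUBIC) for q,s in((a,(560,262)),(b,(400,333)))[:1]]+[np.hstack([cv2.resize(b,(400,333),interpolation=cv2.INTER_CUBIC),np.zeros((333,160,3),np.uint8)])])[:,:,::-1])
def P(e): return "-"
for c in im:
    for r in models.silhouettes(c,"level"): print(c,"level",round(r["score"],2),r["extent"])
    r=[r for r in models.silhouettes(c,"level") if (r["extent"][0]>295 if c=="top" else r["extent"][2]<345)]
    if r:print(fit({c:r[0]["region"]},lambda q:box(*q,.2,.026,.09,.13,.028),[.532,-.11,1.379],[.01,.01,.1]))
E
python3 v.py placed
```

```text
eef_pos: [0.5324, -0.1105, 0.0928]
contact_force: [0.4, -0.5, 0.0]
opening: 0.0601
gripper_force: 0.0
eef_pos: [0.5332, -0.1106, 0.2384]
contact_force: [-0.4, 0.0, -0.4]
opening: 0.0597
gripper_force: 0.0
top level 0.92 [220.4, 268.2, 291.2, 288.7]
top level 0.81 [332.7, 174.7, 359.3, 190.9]
top level 0.53 [206.9, 121.6, 233.6, 144.0]
(array([ 0.53247537, -0.10663739,  1.38308707]), np.float64(0.660440032097337))
scene level 0.78 [368.8, 182.6, 429.7, 209.6]
scene level 0.72 [261.1, 174.9, 312.2, 206.8]
scene level 0.42 [224.3, 146.0, 247.1, 173.4]
(array([ 0.53503383, -0.10834819,  1.37469228]), np.float64(0.06225207262042187))
```

View pics/placed.png

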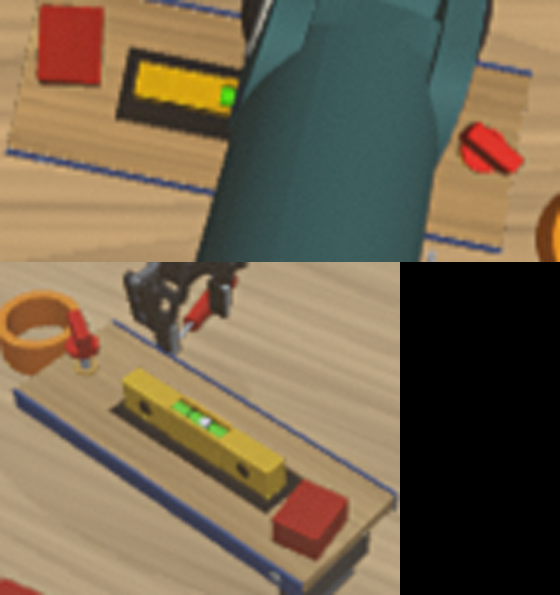

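```bash
cat > k.py <<'E'
from h import *
im=optics.snapshot("top").astype(int)
red=(im[...,0]>100)&(im[...,1]<90)&(im[...,2]<90); red[:,:425]=0;red[:,450:]=0;red[:185]=0;red[215:]=0
# bright wing top (saturated), refined at 8x
C=[ray("top",(410+u/8-.5,180+v/8-.5),.15)[:2] for u,v in((175,120),(277,207),(243,240),(140,152))]
C=np.array(C);print("corners ctr",C.mean(0),"len",np.linalg.norm(C[1]-C[0]),np.linalg.norm(C[2]-C[1]),"yaw",[np.arctan2(*(C[i]-C[j])[::-1])for i,j in((0,1),(3,2))])
d=np.array([np.cos(1.379),np.sin(1.379)]);print("spot-.175",np.array([.532,-.1108])-.175*d)
r=[x for x in models.silhouettes("top","foot_knob") if x["score"]>.3]
def cyl(x,y):t=np.arange(0,6.28,.3);return np.array([[x+.018*np.cos(a),y+.018*np.sin(a),z] for a in t for z in(.110,.120)])
for x in r: print(x["score"],x["extent"])
print(red.sum())
# union render fit
big=cv2.resize(red.astype(np.uint8),None,fx=8,fy=8,interpolation=cv2.INTER_NEAREST)>0
def ren(q):
    o=np.zeros(big.shape,np.uint8)
    for P in(box(q[0],q[1],q[2],.046,.016,.12,.15),cyl(q[0],q[1])):
        cv2.fillConvexPoly(o,np.round(cv2.convexHull(((proj("top",P)+.5)*8).astype(np.float32))).astype(np.int32),1)
    return o>0
def cost(q): o=ren(q);return 1-(o&big).sum()/(o|big).sum()
x0=np.array([*C.mean(0),.87])
b=minimize(cost,x0,method="Nelder-Mead",options=dict(initial_simplex=np.vstack([x0,x0+[.006,0,0],x0+[0,.006,0],x0+[0,0,.2]])))
print(b.x,b.fun)
E
python3 k.py
```

```text
corners ctr [ 0.49672975 -0.28053799] len 0.043145183917598126 0.015631447242029327 yaw [np.float64(0.8532287619520682), np.float64(0.853630203955092)]
spot-.175 [ 0.49864105 -0.28259109]
0.64 [297.8, 152.8, 445.4, 234.4]
0.54 [426.9, 194.6, 446.2, 211.9]
160
[ 0.49791844 -0.28190972  0.93112196] 0.24029216665424458
```

```bash
python3 go.py .4978 -.2817 .2 -.70
```

```text
t 10.5 pos [ 0.5319 -0.1106  0.2359] yaw -0.192 f [ 0.8 -0.7 -0.5] op 0.06 gf 0.0 q7 0.12
lin [-4.36, -0.02, 0.9] rot [-0.02, 0.01, 5.82]
```

```bash
python3 -m creep '[{"linear":[-0.8,0,0],"rotation":[0,0,1]},{"linear":[-1.8,0,0],"rotation":[0,0,2]},{"linear":[-2.8,0,0.2],"rotation":[0,0,3]},{"linear":[-3.6,0,0.5],"rotation":[0,0,4.5]},{"linear":[-4.36,-0.02,0.9],"rotation":[0,0,5.82]},{"linear":[-4.36,-0.02,0.9],"rotation":[0,0,5.82]},{"linear":[-4.36,-0.02,0.9],"rotation":[0,0,5.82]},{"linear":[-4.36,-0.02,0.9],"rotation":[0,0,5.82]},{"linear":[-4.36,-0.02,0.9],"rotation":[0,0,5.82]}]' 45 >/dev/null; python3 go.py .4978 -.2817 .121 -.70
```

```text
t 11.4 pos [ 0.4992 -0.2804  0.2012] yaw -0.697 f [ 0.2 -0.9 -0.5] op 0.0449 gf 0.0 q7 0.04
lin [-0.05, -0.01, 2.01] rot [0.0, -0.01, 0.04]
```

```bash
python3 -m creep '[{"linear":[-0.05,0,0.7],"rotation":[0,0,0]},{"linear":[-0.05,0,1.4],"rotation":[0,0,0]},{"linear":[-0.05,0,1.9],"rotation":[0,0,0]},{"linear":[-0.05,0,2.01],"rotation":[0,0,0]},{"linear":[-0.05,0,2.01],"rotation":[0,0,0]},{"linear":[-0.05,0,2.01],"rotation":[0,0,0]}]' |grep -E "eef|force"; python3 -m creep '[{"linear":[0,0,0],"rotation":[0,0,0]},{"linear":[0,0,0],"rotation":[0,0,0]},{"linear":[0,0,0],"rotation":[0,0,0]},{"linear":[0,0,0],"rotation":[0,0,0]},{"linear":[0,0,0],"rotation":[0,0,0]},{"linear":[0,0,0],"rotation":[0,0,0]}]' 5 50;python3 go.py .4978 -.2817 .121 -.70
python3 - <<'E'
from h import *
for c,(x,y) in(("top",(300,150)),("scene",(225,130))):
    im=optics.snapshot(c);cv2.imwrite(f"pics/gr_{c}.png",cv2.resize(im[y:y+100,x:x+160],(800,500),interpolation=cv2.INTER_CUBIC)[:,:,::-1])
E
```

```text
eef_pos: [0.4979, -0.2834, 0.1217]
contact_force: [-0.7, -0.6, 0.2]
gripper_force: 0.0
time_s: 12.6
eef_pos: [0.4965, -0.2825, 0.1216]
orientation: [-0.001, 0.907, 0.422, 0.0]
contact_force: [-5.0, 3.0, 7.4]
opening: 0.0154
gripper_force: 49.6
t 12.6 pos [ 0.4965 -0.2825  0.1216] yaw -0.699 f [-5.   3.   7.4] op 0.0154 gf 49.6 q7 0.12
lin [0.04, 0.01, 0.01] rot [-0.02, -0.02, 0.01]
```

View pics/gr_scene.png

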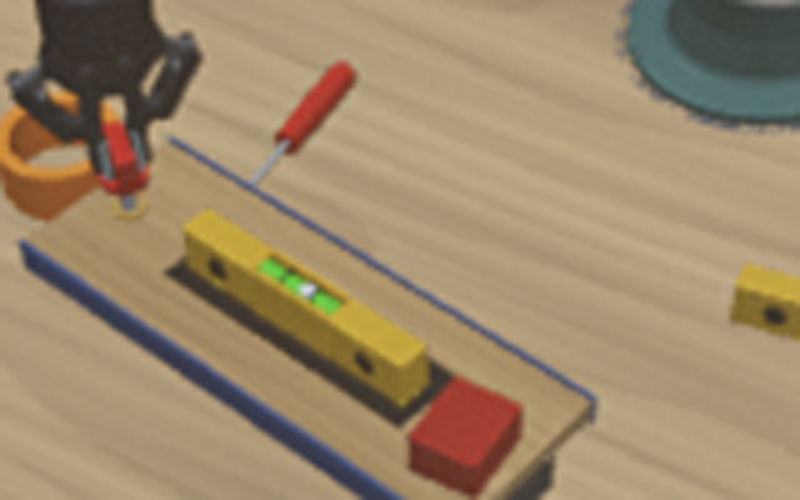

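View pics/gr_top.png

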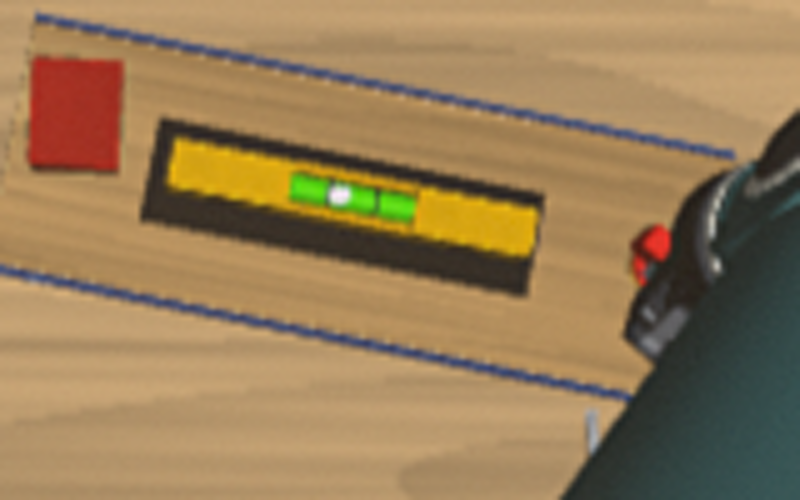

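```bash
cat > b.py <<'E'
from h import *
import sys
L=[.5325,-.1105,1.379]
for c in("top","scene"):
    im=optics.snapshot(c).astype(np.float32)
    d=np.array([np.cos(L[2]),np.sin(L[2]),.0]);n=np.array([-d[1],d[0],0])
    t=np.arange(-.05,.0501,.001)
    ps=[]
    for o in np.arange(-.006,.0061,.002):
        uv=proj(c,np.array([L[0],L[1],.129])+t[:,None]*d+o*n).astype(np.float32)
        ps.append(cv2.remap(im,uv[None,:,0],uv[None,:,1],cv2.INTER_CUBIC)[0])
    p=np.mean(ps,0)
    gy=p[:,1]-p[:,0]; B=p[:,2]
    yel=p[:,0]-p[:,2]                      # yellow body: high R, low B
    e0=np.mean(yel[:8]);
    k=yel<e0*.5; i=np.nonzero(k)[0]
    w=np.clip(B-np.percentile(B[i],60),0,None)*k
    w[B<B[i].max()*.5+np.median(B[i])*.5]=0
    cb=(w*t).sum()/w.sum(); mid=(t[i[0]]+t[i[-1]])/2
    print(c,"vial %.1f..%.1f bubble %.1f rel %.1f mm (+ = pivot end high)"%(t[i[0]]*1e3,t[i[-1]]*1e3,cb*1e3,(cb-mid)*1e3))
    if len(sys.argv)>1: print("B",B[::3].astype(int).tolist());print("Y",yel[::3].astype(int).tolist())
E
python3 b.py 1
```

```text
top vial -34.0..31.0 bubble 5.8 rel 7.3 mm (+ = pivot end high)
B [17, 16, 17, 15, 17, 20, 18, 20, 21, 20, 19, 25, 35, 23, 20, 14, 29, 130, 178, 176, 135, 46, 15, 19, 19, 20, 20, 22, 19, 17, 16, 18, 15, 20]
Y [194, 196, 196, 201, 201, 115, 65, 65, 65, 63, 70, 57, 39, 62, 66, 71, 57, 22, 8, 12, 12, 40, 69, 67, 69, 66, 63, 78, 186, 205, 200, 197, 199, 194]
scene vial -28.0..32.0 bubble 8.2 rel 6.2 mm (+ = pivot end high)
B [62, 62, 63, 63, 63, 62, 57, 56, 57, 58, 59, 57, 53, 50, 52, 56, 55, 73, 116, 155, 159, 105, 57, 52, 58, 61, 60, 60, 58, 61, 64, 63, 63, 63]
Y [131, 131, 131, 132, 135, 131, 106, 71, 59, 62, 64, 64, 54, 46, 51, 58, 61, 53, 35, 21, 18, 26, 43, 57, 57, 58, 57, 56, 81, 122, 135, 134, 132, 132]
```

```bash
python3 -m creep '[{"linear":[0,0,0],"rotation":[0,0,0.8]},{"linear":[0,0,0],"rotation":[0,0,1.6]},{"linear":[0,0,0],"rotation":[0,0,2.4]},{"linear":[0,0,0],"rotation":[0,0,3.2]},{"linear":[0,0,0],"rotation":[0,0,4]},{"linear":[0,0,0],"rotation":[0,0,4.8]},{"linear":[0,0,0],"rotation":[0,0,5.5]},{"linear":[0,0,0],"rotation":[0,0,6]},{"linear":[0,0,0],"rotation":[0,0,6.2]},{"linear":[0,0,0],"rotation":[0,0,6.2]}]'|grep -E "force|open"; python3 -m creep '[{"linear":[0,0,0],"rotation":[0,0,0]},{"linear":[0,0,0],"rotation":[0,0,0]},{"linear":[0,0,0],"rotation":[0,0,0]},{"linear":[0,0,0],"rotation":[0,0,0]},{"linear":[0,0,0],"rotation":[0,0,0]},{"linear":[0,0,0],"rotation":[0,0,0]},{"linear":[0,0,0],"rotation":[0,0,0]},{"linear":[0,0,0],"rotation":[0,0,0]},{"linear":[0,0,0],"rotation":[0,0,0]},{"linear":[0,0,0],"rotation":[0,0,0]}]' >/dev/null; python3 go.py .4978 -.2817 .121 -.70;python3 b.py
```

```text
contact_force: [-6.9, 6.0, 11.6]
opening: 0.0151
gripper_force: 50.1
t 14.8 pos [ 0.4961 -0.2818  0.1216] yaw -1.24 f [-5.4  5.1 10.7] op 0.0151 gf 50.0 q7 -0.33
lin [0.04, 0.01, 0.01] rot [-0.05, -0.01, -6.19]
top vial -34.0..32.0 bubble -0.3 rel 0.7 mm (+ = pivot end high)
scene vial -30.0..32.0 bubble 1.4 rel 0.4 mm (+ = pivot end high)
```

```bash
python3 -m creep '[{"linear":[0,0,0],"rotation":[0,0,0]},{"linear":[0,0,0],"rotation":[0,0,0]},{"linear":[0,0,0],"rotation":[0,0,0]},{"linear":[0,0,0],"rotation":[0,0,0]}]' 45|grep -E "force|open"; python3 -m creep '[{"linear":[0,0,-0.3],"rotation":[0,0,0]},{"linear":[0,0,-1],"rotation":[0,0,0]},{"linear":[0,0,-1.6],"rotation":[0,0,0]},{"linear":[0,0,-2],"rotation":[0,0,0]},{"linear":[0,0,-2],"rotation":[0,0,0]},{"linear":[0,0,-2],"rotation":[0,0,0]},{"linear":[0,0,-2],"rotation":[0,0,0]},{"linear":[0,0,-2],"rotation":[0,0,0]},{"linear":[0,0,-2],"rotation":[0,0,0]},{"linear":[0,0,-2],"rotation":[0,0,0]}]' >/dev/null; python3 b.py; python3 go.py .5325 -.1105 .18 -.192
```

```text
contact_force: [0.4, 1.4, 0.0]
opening: 0.0449
gripper_force: 0.0
top vial -34.0..32.0 bubble -0.4 rel 0.6 mm (+ = pivot end high)
scene vial -30.0..32.0 bubble 1.4 rel 0.4 mm (+ = pivot end high)
t 16.4 pos [ 0.4969 -0.2833  0.2003] yaw -1.241 f [ 0.4  0.6 -0.4] op 0.0451 gf 0.0 q7 -0.41
lin [2.24, -3.8, 0.51] rot [-0.0, 0.0, -12.02]
```

```bash
python3 -m creep '[{"linear":[0.4,-0.7,0],"rotation":[0,0,1]},{"linear":[0.8,-1.4,0],"rotation":[0,0,2]},{"linear":[1.2,-2.1,0],"rotation":[0,0,3]},{"linear":[1.6,-2.8,0],"rotation":[0,0,4]},{"linear":[2,-3.4,0],"rotation":[0,0,5]},{"linear":[2.24,-3.8,0],"rotation":[0,0,6]},{"linear":[2.24,-3.8,0],"rotation":[0,0,6]},{"linear":[2.24,-3.8,0],"rotation":[0,0,6]},{"linear":[2.24,-3.8,0],"rotation":[0,0,6]},{"linear":[2.24,-3.8,0],"rotation":[0,0,6]}]' 0 30 >/dev/null; python3 go.py .5325 -.1105 .14 -1.763
```

```text
t 17.4 pos [ 0.5321 -0.1118  0.2007] yaw -1.766 f [-0.1  0.3  0.6] op 0.0001 gf 0.0 q7 -1.19
lin [0.0, -0.03, 1.52] rot [0.0, -0.0, -0.03]
```

```bash
python3 -m creep '[{"linear":[0,-0.03,0.4],"rotation":[0,0,0]},{"linear":[0,-0.03,0.8],"rotation":[0,0,0]},{"linear":[0,-0.03,1.2],"rotation":[0,0,0]},{"linear":[0,-0.03,1.45],"rotation":[0,0,0]},{"linear":[0,-0.03,1.5],"rotation":[0,0,0]},{"linear":[0,-0.03,1.5],"rotation":[0,0,0]},{"linear":[0,-0.03,1.5],"rotation":[0,0,0]}]'|grep -E "force|eef"; python3 -m creep '[{"linear":[0,0,0.05],"rotation":[0,0,0]},{"linear":[0,0,0.1],"rotation":[0,0,0]},{"linear":[0,0,0.15],"rotation":[0,0,0]},{"linear":[0,0,0.15],"rotation":[0,0,0]},{"linear":[0,0,0.15],"rotation":[0,0,0]}]'|grep -E "force|eef"
```

```text
eef_pos: [0.533, -0.1095, 0.1408]
contact_force: [0.1, -1.0, 0.1]
gripper_force: 0.0
eef_pos: [0.5327, -0.1092, 0.1345]
contact_force: [0.1, -1.4, -0.4]
gripper_force: 0.0
```

Now small steps, watching the force.

```bash
python3 -m creep '[{"linear":[0,0,0.03],"rotation":[0,0,0]},{"linear":[0,0,0.05],"rotation":[0,0,0]},{"linear":[0,0,0.05],"rotation":[0,0,0]},{"linear":[0,0,0.05],"rotation":[0,0,0]}]'|grep -E "ct_force|eef"; python3 -m creep '[{"linear":[0,0,0.02],"rotation":[0,0,0]},{"linear":[0,0,0.03],"rotation":[0,0,0]},{"linear":[0,0,0.03],"rotation":[0,0,0]},{"linear":[0,0,0.03],"rotation":[0,0,0]}]'|grep -E "ct_force|eef"
```

```text
eef_pos: [0.5327, -0.1092, 0.1325]
contact_force: [0.6, -0.1, -0.6]
eef_pos: [0.5327, -0.1092, 0.1313]
contact_force: [0.7, -0.6, 0.3]
```

```bash
python3 -m creep '[{"linear":[0,0,0.015],"rotation":[0,0,0]},{"linear":[0,0,0.03],"rotation":[0,0,0]},{"linear":[0,0,0.03],"rotation":[0,0,0]},{"linear":[0,0,0.03],"rotation":[0,0,0]}]'|grep -E "ct_force|eef"; python3 -m creep '[{"linear":[0,0,0.01],"rotation":[0,0,0]},{"linear":[0,0,0.02],"rotation":[0,0,0]},{"linear":[0,0,0.02],"rotation":[0,0,0]},{"linear":[0,0,0.02],"rotation":[0,0,0]}]'|grep -E "ct_force|eef"
```

```text
eef_pos: [0.5326, -0.1092, 0.1301]
contact_force: [0.2, 0.7, -0.3]
eef_pos: [0.5327, -0.1092, 0.13]
contact_force: [-2.7, 0.5, 7.8]
```

```bash
python3 -m creep '[{"linear":[0,0,0.006],"rotation":[0,0,0]},{"linear":[0,0,0.012],"rotation":[0,0,0]},{"linear":[0,0,0.012],"rotation":[0,0,0]},{"linear":[0,0,0.012],"rotation":[0,0,0]},{"linear":[0,0,0.012],"rotation":[0,0,0]},{"linear":[0,0,0.012],"rotation":[0,0,0]},{"linear":[0,0,0.012],"rotation":[0,0,0]},{"linear":[0,0,0.012],"rotation":[0,0,0]}]'|grep -E "ct_force|eef";  python3 -m creep '[{"linear":[0,0,0],"rotation":[0,0,0]},{"linear":[0,0,0],"rotation":[0,0,0]},{"linear":[0,0,0],"rotation":[0,0,0]},{"linear":[0,0,0],"rotation":[0,0,0]},{"linear":[0,0,0],"rotation":[0,0,0]}]'|grep -E "ct_force|eef"
python3 - <<'E'
from h import *
im=optics.snapshot("scene")[130:230,225:385];cv2.imwrite("pics/press.png",cv2.resize(im,(800,500),interpolation=cv2.INTER_CUBIC)[:,:,::-1])
E
```

```text
eef_pos: [0.5327, -0.1092, 0.13]
contact_force: [-4.4, 1.8, 12.4]
eef_pos: [0.5328, -0.1093, 0.13]
contact_force: [-4.1, 2.1, 11.7]
```

View pics/press.png

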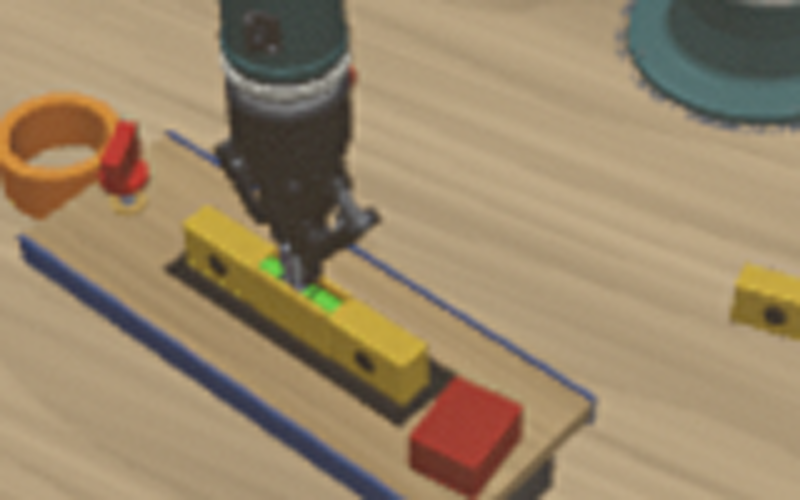

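The level lies flat on the strip with the closed fingers pressing on its middle at about 12 N. The bubble is hidden under the fingertips, around (295,280), and the other goods in this crop have not moved.

```bash
python3 -c "
from plant import sign_off
print(sign_off())"
```

```text
the job is handed in; nothing more can be done
None
```

I handed the job in with the arm pressing the level flat on the strip at about 12 N; the bubble last measured about 0.6 mm from centre, just before pressing, because the fingers then hid it, and no verdict came back.

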